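Rack the belt pulleys on their spindles

ROBOT

A 6-joint arm with a two-finger parallel gripper is mounted at the origin on a cart in front of the work surface, level with it; the furniture and walls round the work are solid. World frame = base frame: x ahead of the robot, y to its left, z up, the work surface at z = 0. Lengths are in mm, angles in degrees, forces in N, time in s.
With the tool pointing down it reaches from about 350 to 975 mm from the base axis. Payload 4.9 kg.
Tool frame: the origin (TCP) lies at the very end of the fingers, on their centre line; the grasp point (between the pads) lies 19 mm behind it; x points along the fingers, z is the direction in which the jaws open and shut, and the axes are right-handed (so a half turn about x gives the same grasp; the last joint's range is limited). The gripper opens to 85 mm and grips with 20 to 120 N. Pads are 22 mm wide; open, the fingers measure 114 mm over their backs; the gripper's body (76 mm by 85 mm) begins 54 mm behind the grasp point. The pads swing forward as they close: fully open they stand 13 mm farther back than shut.
Start: joints at [67.151, 3.019, 92.412, -0, 84.569, -6.818], TCP at [172.592, 600.677, 206.304] pointing down, gripper open.
Joint ranges: [-172.51, 172.51], [-57.92, 126.97], [3.15, 148.05], [-58.71, 238.71], [5.1, 150.11], [-179.66, 179.66]. Speed limits (degrees/s): [147.25, 147.25, 180, 180, 180, 180].

INTERFACE

Orientations are given as a 3x3 rotation matrix whose columns are the frame's x, y, z axes.
In Python, from rig import * gives the robot as it stands. Calls block until the motion is done:
- goto(position, orientation): joint-space move of the TCP to a pose.
- move_linear(position, rotation=None, vel=150, guard=None): straight line of the TCP; rotation=None keeps the orientation; vel is the mean speed in mm/s. With guard (N) it stops when the force on the tool has changed by that much, and returns True; else False.
- set_joints(angles): joint-space move.
- gripper_to(opening, effort=None): finger opening in mm; effort is the grip in N (None keeps the last); returns when the fingers have stopped.
- pause(seconds).
- inverse_kinematics(position, orientation): joint angles nearest the present ones, or None.
- camera(name): name is "side" or "top"; returns (picture, depth): 400x640x3 uint8, red, green, blue; 400x640 float32, mm along the optical axis (not along the pixel's ray), 0 where there is no reading.
- camera_model(name): a dict with "camera_matrix" (3x3 intrinsics, pixels), "eye" and "attitude" of the camera in the world. Camera axes: x right, y down, z forward; pixel columns grow to the right and rows downward; lengths in mm; the calibration is good to about 2 mm. A picture is of the moment at which its call begins. camera_model takes no time and is no camera call.
A pose or a line that the arm cannot do raises PlanningError and nothing moves.
- finish_job(): hands the job in, once; it reports no verdict.
Readings, each from a call of its own:
- current_time(): time.
- current_joints(): joint angles.
- current_joint_vel(): joint speeds.
- current_effort(): joint torques, N m.
- current_tcp_pos(): TCP position.
- current_ee_rot(): TCP orientation.
- current_contact_force(): force on the tool from outside, world axes, zero at the start.
- current_wrist_torque(): the same for the moment, N m.
- current_finger_gap(): finger opening in mm.
Only numpy, scipy, OpenCV 4.12 (cv2) and the standard library are available. Lean on these libraries where they do the work, as an engineer would, in place of code of your own. Each camera call takes 0.05 s, during which the arm holds its last target.

TASK

Put the four belt pulleys away on the storage spindles: the red pair on the spindle with the red base and the green pair on the one with the green base, on each the larger pulley at the bottom and the smaller on top of it. All lie hub up, flat and fully down on the post; leave the nut, the bolt, the drink can and the tape measure where they are.

Things in the scene. Friction and masses are not known exactly. Their poses are not given: they have to be found in the camera images.
- red_large: red-painted V-belt pulley, the larger of the two red ones (104 mm diameter, 18 mm thick), with a bare steel hub of 36 mm diameter standing up from the middle of its top face to 40 mm above the underside; a straight bore of 26 mm goes right through. Loose, 0.15 to 0.5 kg, lies hub up. Origin: centre of the underside; z up along the bore. Grasp it by the hub from above (the free part of the hub is at 18 to 40 mm above the origin).
- red_small: red-painted V-belt pulley, the smaller of the two red ones (72 mm diameter, 18 mm thick), with a bare steel hub of 36 mm diameter standing up from the middle of its top face to 40 mm above the underside; a straight bore of 26 mm goes right through. Loose, 0.15 to 0.5 kg, lies hub up. Origin: centre of the underside; z up along the bore. Grasp it by the hub from above (the free part of the hub is at 18 to 40 mm above the origin).
- green_large: green-painted V-belt pulley, the larger of the two green ones (104 mm diameter, 18 mm thick), with a bare steel hub of 36 mm diameter standing up from the middle of its top face to 40 mm above the underside; a straight bore of 26 mm goes right through. Loose, 0.15 to 0.5 kg, lies hub up. Origin: centre of the underside; z up along the bore. Grasp it by the hub from above (the free part of the hub is at 18 to 40 mm above the origin).
- green_small: green-painted V-belt pulley, the smaller of the two green ones (72 mm diameter, 18 mm thick), with a bare steel hub of 36 mm diameter standing up from the middle of its top face to 40 mm above the underside; a straight bore of 26 mm goes right through. Loose, 0.15 to 0.5 kg, lies hub up. Origin: centre of the underside; z up along the bore. Grasp it by the hub from above (the free part of the hub is at 18 to 40 mm above the origin).
- red_spindle: storage spindle fixed to the bench: a red-painted square base, 96x96x12 mm, with an upright bare steel post of 16 mm diameter in its middle, tapered at the tip, which is 80 mm above the bench. Origin: centre of the base's underside, on the post's axis; z up. A first pulley on it rests on the base 12 mm above the origin; a second rests on the hub of the first, 52 mm above the origin.
- green_spindle: storage spindle fixed to the bench: a green-painted square base, 96x96x12 mm, with an upright bare steel post of 16 mm diameter in its middle, tapered at the tip, which is 80 mm above the bench. Origin: centre of the base's underside, on the post's axis; z up. A first pulley on it rests on the base 12 mm above the origin; a second rests on the hub of the first, 52 mm above the origin.
- nut: bystander: loose bare steel hex nut, 24x21x11 mm, lying flat; origin at the centre of its underside
- bolt: bystander: loose bare steel bolt, 45 mm long, head 23 mm across, 20 mm high as it lies; origin at the underside of its middle
- drink_can: bystander: white drink can with yellow and green print, 66 mm diameter, 119 mm tall, standing; origin at the centre of its foot
- tape_measure: bystander: black tape measure, 37x80x69 mm, standing; origin at the centre of its underside
There are look-alikes about, which are no part of the job. What is shaped like the green_small but blue or purple is not meant.

How it is judged (in metres and radians):
At the end, for the whole second after the job is handed in: On each spindle the larger pulley of that colour lies on the base (its underside 12 mm above the bench, within 4 mm) and the smaller on the larger one's hub (underside 52 mm above the bench, within 4 mm), each within 9 mm of the post's axis, hub up, level within 0.08 rad, released and at rest (horizontal distance between each of red_large, red_small and red_spindle below 0.009 m and z of red_large in the frame of red_spindle between 0.008 and 0.016 m and angle between each of red_large, red_small, green_large, green_small's own z axis and vertical below 0.08 rad and linear speed of each of red_large, red_small, green_large, green_small below 0.02 m/s and angular speed of each of red_large, red_small, green_large, green_small below 0.2 rad/s and z of red_small in the frame of red_spindle between 0.048 and 0.056 m and horizontal distance between each of green_large, green_small and green_spindle below 0.009 m and z of green_large in the frame of green_spindle between 0.008 and 0.016 m and z of green_small in the frame of green_spindle between 0.048 and 0.056 m); the robot touches nothing.
It fails at once if the nut was moved more than 25 mm (distance of nut from where it was at the start of the episode above 0.025 m).
It fails at once if the bolt was moved more than 25 mm (distance of bolt from where it was at the start of the episode above 0.025 m).
It fails at once if the drink can was moved more than 25 mm or tipped over (distance of drink_can from where it was at the start of the episode above 0.025 m or angle between drink_can's own z axis and vertical above 0.5 rad).
It fails at once if the tape measure was moved more than 25 mm or tipped over (distance of tape_measure from where it was at the start of the episode above 0.025 m or angle between tape_measure's own z axis and vertical above 0.5 rad).
It also fails if it takes over 102 s, if anything falls off the work surface, if the arm or the gripper's body presses on something with over 40 N, if the wrist force passes 120 N, or if a joint passes its speed limit or range.

## Working session

There is one attempt and no reset: what is moved stays moved. The work goes in short steps, each a Python script; the robot and the scene stay as the last script left them, time stands still between calls to the robot, and variables do not carry over. Pictures are saved under pics/ and viewed, and the job is handed in when it is done.

```bash
mkdir -p pics; ls; python3 - <<'E'
from rig import *
import cv2,numpy as np
for n in("top","side"):
    p,d=camera(n); cv2.imwrite(f"pics/{n}0.png",cv2.cvtColor(p,cv2.COLOR_RGB2BGR)); np.savez(f"pics/{n}0.npz",p=p,d=d)
    print(n,camera_model(n), (d==0).mean())
print(current_time(),current_ee_rot())
E
```

```text
pics
top {'camera_matrix': array([[457.29161057,   0.        , 327.82297475],
       [  0.        , 457.29161057, 205.74632486],
       [  0.        ,   0.        ,   1.        ]]), 'eye': array([ 179.27475256,    3.08828879, 1610.48797913]), 'attitude': array([[-2.95385733e-04, -9.82670610e-01,  1.85360151e-01],
       [-9.99929561e-01,  2.48960249e-03,  1.16049446e-02],
       [-1.18653110e-02, -1.85343666e-01, -9.82602127e-01]])} 0.0038828125
side {'camera_matrix': array([[409.65291432,   0.        , 319.45256244],
       [  0.        , 409.65291432, 197.96751571],
       [  0.        ,   0.        ,   1.        ]]), 'eye': array([  54.79017538, -751.21150934,  700.52141308]), 'attitude': array([[ 0.87476446, -0.28674256,  0.39059678],
       [-0.48440266, -0.53727503,  0.69042712],
       [ 0.01188305, -0.79316723, -0.60888796]])} 0.01112109375
0.1 [[-7.23259287e-04 -9.61120031e-01  2.76129975e-01]
 [-1.74198068e-03  2.76130839e-01  9.61118476e-01]
 [-9.99998221e-01  2.14124781e-04 -1.87396672e-03]]
```

View pics/top0.png

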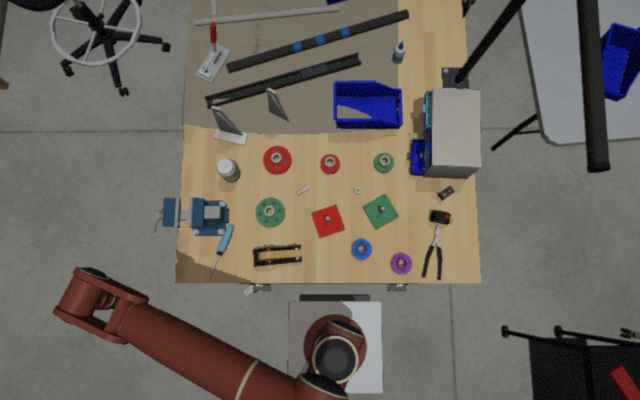

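View pics/side0.png

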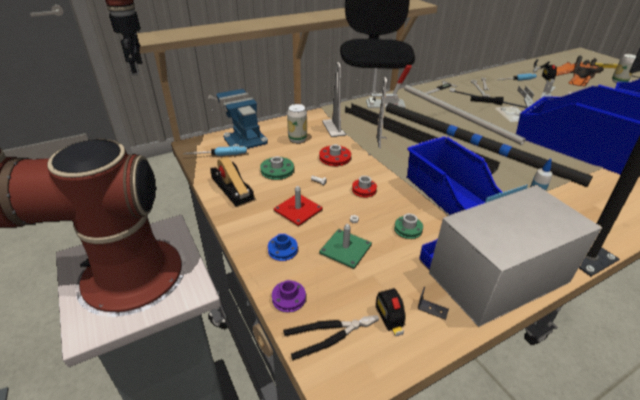

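Candidates in the top view:
- **Red pulleys:** large at (277,160), small at (330,164).
- **Green pulleys:** large at (270,212), small at (384,162).
- **Look-alikes, not wanted:** blue at (361,249), purple at (401,263).
- **Spindle bases:** red at (328,221), green at (380,211).
- **Bystanders:** can (228,170), bolt (303,189), nut (358,190), tape measure (440,216).

Next I'll measure them and check a close crop.

```bash
cat > vis.py <<'E'
import numpy as np,cv2
def rays(cm,uv):
    K=cm["camera_matrix"];uv=np.atleast_2d(uv).astype(float)
    r=np.c_[(uv[:,0]-K[0,2])/K[0,0],(uv[:,1]-K[1,2])/K[1,1],np.ones(len(uv))]
    return r@np.array(cm["attitude"]).T
def onplane(cm,uv,z):
    r=rays(cm,uv);e=np.array(cm["eye"]);return e+r*((z-e[2])/r[:,2])[:,None]
def masks(p):
    h=cv2.cvtColor(p,cv2.COLOR_RGB2HSV);H,S,V=cv2.split(h)
    red=((H<6)|(H>174))&(S>170)&(V>60)
    green=(H>60)&(H<90)&(S>100)&(V>30)
    return {"red":red.astype(np.uint8),"green":green.astype(np.uint8)}
def pts(cm,d,m):
    v,u=np.nonzero(m&(d>0));r=rays(cm,np.c_[u,v]);return np.array(cm["eye"])+r*d[v,u][:,None]
E
python3 - <<'E'
from rig import *
from vis import *
for n in("top","side"):
    f=np.load(f"pics/{n}0.npz");p,d=f["p"],f["d"];cm=camera_model(n)
    for c,m in masks(p).items():
        k,l,s,cen=cv2.connectedComponentsWithStats(m)
        for i in range(1,k):
            if s[i,4]<100: continue
            P=pts(cm,d,l==i)
            if not(250<np.median(P[:,0])<900 and abs(np.median(P[:,2]))<60): continue
            cs,_=cv2.findContours((l==i).astype(np.uint8),cv2.RETR_EXTERNAL,cv2.CHAIN_APPROX_NONE)
            ct=max(cs,key=len)[:,0]
            out=[]
            for z in(12,18):
                q=onplane(cm,ct,z)[:,:2].astype(np.float32)
                out.append((z,"circ",np.round(cv2.minEnclosingCircle(q)[0],1),round(cv2.minEnclosingCircle(q)[1],1),"ell",np.round(np.hstack(cv2.fitEllipse(q)),1),"rect",np.round(np.hstack(cv2.minAreaRect(q)),1)))
            print(n,c,cen[i].round(),s[i,4],"z",np.percentile(P[:,2],[10,50,90]).round(1),*out,sep="\n   ")
p=np.load("pics/top0.npz")["p"];cv2.imwrite("pics/crop.png",cv2.cvtColor(cv2.resize(p[130:285,180:460],None,fx=2.8,fy=2.8,interpolation=2),cv2.COLOR_RGB2BGR))
E
```

```text
top
   red
   [277. 161.]
   381
   z
   [11.7 17.1 22. ]
   (12, 'circ', array([652. , 205.7]), 51.6, 'ell', array([651.6, 206.8,  96. , 101.3, 100.6]), 'rect', array([652.4, 206.6, 102. ,  94.7,   0.9]))
   (18, 'circ', array([650.2, 205. ]), 51.4, 'ell', array([649.8, 206.1,  95.6, 100.9, 100.6]), 'rect', array([650.6, 205.8, 101.6,  94.3,   0.9]))
top
   red
   [328. 221.]
   585
   z
   [ 6.7 11.6 16.5]
   (12, 'circ', array([427.3,  22.4]), 54.7, 'ell', array([427.1,  22.7,  97.8,  98.4,   8.4]), 'rect', array([426.4,  22.6,  91.5,  91.9,  18.6]))
   (18, 'circ', array([426.4,  22.3]), 54.5, 'ell', array([426.2,  22.7,  97.4,  98.1,   8.4]), 'rect', array([425.5,  22.5,  91.2,  91.5,  18.6]))
top
   green
   [380. 212.]
   499
   z
   [ 6.9 11.6 16.1]
   (12, 'circ', array([ 459.7, -162.8]), 53.1, 'ell', array([ 460.2, -164.2,   92.5,   93.9,   37.9]), 'rect', array([ 459.9, -163.9,   87.5,   87.6,   29.1]))
   (18, 'circ', array([ 458.6, -162.1]), 52.9, 'ell', array([ 459.2, -163.5,   92.1,   93.6,   37.9]), 'rect', array([ 458.8, -163.2,   87.1,   87.2,   29.1]))
top
   green
[... 1827 characters left out ...]
   (12, 'circ', array([ 636.8, -185.6]), 37.1, 'ell', array([ 636.8, -183.2,   59.2,   73.5,  134.8]), 'rect', array([ 632.9, -189.6,   59.5,   65.6,   57.6]))
   (18, 'circ', array([ 631.7, -190.5]), 36.8, 'ell', array([ 631.7, -188.1,   58.6,   72.8,  134.8]), 'rect', array([ 627.8, -194.5,   58.9,   65. ,   57.6]))
side
   green
   [345. 249.]
   839
   z
   [10.1 12.  13.6]
   (12, 'circ', array([ 456. , -170.8]), 59.7, 'ell', array([ 454.9, -172.4,   96.7,  103.9,   36.8]), 'rect', array([ 456.5, -169.8,   90.9,   90.2,   30. ]))
   (18, 'circ', array([ 452.5, -175.9]), 59.2, 'ell', array([ 451.4, -177.5,   95.9,  102.9,   36.8]), 'rect', array([ 453. , -174.8,   90.1,   89.4,   30. ]))
```

View pics/crop.png

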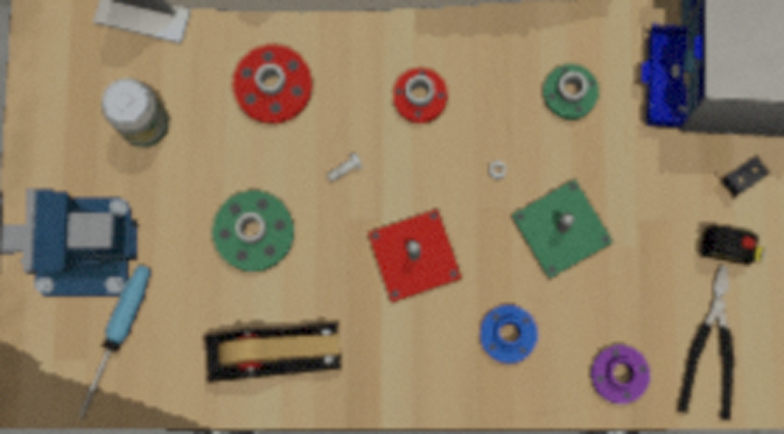

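The crop confirms the choice by colour and size: the four pulleys are clear, and blue and purple are ruled out. The mid-height planes bring the two views into agreement. I'll refine the measurement with sub-pixel contours.

```bash
cat >> vis.py <<'E'
OBJ={"red_large":("red",[650,206],9,52),"red_small":("red",[634,14],9,36),"green_large":("green",[457,227],9,52),"green_small":("green",[639,-183],9,36),
"red_spindle":("red",[427,23],6,60),"green_spindle":("green",[460,-164],6,60)}
def project(cm,X):
    q=cm["camera_matrix"]@(np.array(cm["attitude"]).T@(np.array(X,float)-cm["eye"]));return q[:2]/q[2]
def refine(p,cm,name,S=8):
    col,xy,z,r=OBJ[name]
    u,v=project(cm,[*xy,z]).round().astype(int); w=30
    c=cv2.cvtColor(p[v-w:v+w+1,u-w:u+w+1],cv2.COLOR_RGB2LAB)[:,:,1].astype(np.float32)
    if col=="green": c=-c
    bg=np.median(c); hi=np.percentile(c[w-14:w+15,w-14:w+15],85)
    big=cv2.resize(c,None,fx=S,fy=S,interpolation=cv2.INTER_CUBIC)
    m=(big>(bg+hi)/2).astype(np.uint8)
    cs,_=cv2.findContours(m,cv2.RETR_EXTERNAL,cv2.CHAIN_APPROX_NONE)
    best=max(cs,key=cv2.contourArea)[:,0]
    uv=(best+.5)/S-.5+[u-w,v-w]
    q=onplane(cm,uv,z)[:,:2].astype(np.float32)
    R=cv2.minAreaRect(q)
    if "spindle" in name: return np.r_[R[0],R[1],R[2]]
    e=cv2.fitEllipse(q); cc=cv2.minEnclosingCircle(q); return np.r_[e[0],e[1],cc[0],2*cc[1]]
E
python3 - <<'E'
from rig import *
from vis import *
for k in OBJ:
  for n in("top","side"):
    f=np.load(f"pics/{n}0.npz"); print(k,n,refine(f["p"],camera_model(n),k).round(1))
E
```

```text
red_large top [653.4 207.5 101.7 105.8 653.2 207.6 106.8]
red_large side [650.2 207.8 103.2 120.9 651.8 208.7 127. ]
red_small top [637.2  15.4  70.8  74.6 637.   15.3  75.3]
red_small side [634.1  15.2  71.   90.5 635.   16.3  91.6]
green_large top [459.5 228.1 101.9 103.9 459.3 228.4 105. ]
green_large side [456.1 226.6 104.3 121.8 456.9 229.  126.3]
green_small top [ 641.7 -179.8   71.7   74.1  641.5 -179.    75.2]
green_small side [ 638.3 -180.2   70.7   86.2  639.7 -179.2   87.5]
red_spindle top [427.9  22.9  94.6  94.6  19. ]
red_spindle side [427.4  25.5  98.6  98.6  19. ]
green_spindle top [ 462.1 -164.6   94.9   95.    29.4]
green_spindle side [ 461.1 -163.1  100.1   96.5   29.9]
```

```bash
cat > h.py <<'E'
from rig import *
import numpy as np,cv2
C={"red_large":(651.8,207.6),"red_small":(635.6,15.3),"green_large":(457.8,227.3),"green_small":(640,-180),"red_spindle":(427.6,24),"green_spindle":(461.6,-164)}
def R(a):
    a=np.radians(a);x=np.array([0,0,-1.]);z=np.array([np.cos(a),np.sin(a),0]);return np.c_[x,np.cross(z,x),z]
def rad(p): return np.degrees(np.arctan2(p[1],p[0]))
def st(t=""): print(t,"t",round(current_time(),1),"tcp",np.round(current_tcp_pos(),1),"gap",round(current_finger_gap(),1),"F",np.round(current_contact_force(),1),"j6",round(current_joints()[5],1))
def pic(n,tag):
    p,d=camera(n);np.savez(f"pics/{n}{tag}.npz",p=p,d=d);cv2.imwrite(f"pics/{n}{tag}.png",cv2.cvtColor(p,cv2.COLOR_RGB2BGR));return p
E
python3 - <<'E'
from h import *
p=C["red_large"];a=rad(p)
for q in C.values():
    for b in(0,90,-90):
        j=inverse_kinematics([*q,60],R(rad(q)+b)); print(b,None if j is None else np.round(j,0))
gripper_to(60,effort=40); st("grip")
goto([*p,200],R(a)); st("above")
move_linear([*p,60],vel=200); st()
E
```

```text
0 [11. 18. 90.  0. 72. -6.]
90 [ 11.  18.  90.  -0.  72. -96.]
-90 [11. 18. 90. -0. 72. 84.]
0 [-5. 12. 97. -0. 71. -7.]
90 [ -5.  12.  97.  -0.  71. -97.]
-90 [-5. 12. 97. -0. 71. 83.]
0 [ 18.  -5. 115.  -0.  70.  -8.]
90 [ 18.  -5. 115.  -0.  70. -98.]
-90 [ 18.  -5. 115.  -0.  70.  82.]
0 [-22.  15.  93.  -0.  71.  -6.]
90 [-22.  15.  93.  -0.  71. -96.]
-90 [-22.  15.  93.  -0.  71.  84.]
0 [ -7. -18. 126.  -0.  72. -10.]
90 [  -7.  -18.  126.   -0.   72. -100.]
-90 [ -7. -18. 126.  -0.  72.  80.]
0 [-28.  -8. 117.  -0.  70.  -9.]
90 [-28.  -8. 117.  -0.  70. -99.]
-90 [-28.  -8. 117.  -0.  70.  81.]
grip t 0.5 tcp [172.6 600.6 206.2] gap 59.9 F [0.4 0.6 0.2] j6 -6.8
above t 2.7 tcp [651.4 208.7 200.1] gap 60.2 F [ 0.  -0.2 -0. ] j6 -6.2
 t 3.5 tcp [652.9 208.   61.7] gap 60.0 F [-0.6 -0.2  1.2] j6 -6.2
```

```bash
python3 - <<'E'
from h import *
p=C["red_large"];a=rad(p)
print(move_linear([*p,22],vel=80,guard=15)); st("down")
gripper_to(30,effort=25); st("g1")
gripper_to(60); move_linear([*p,50],vel=100)
goto([*p,50],R(a-90)); move_linear([*p,22],vel=80,guard=15); st("down2")
gripper_to(30,effort=25); st("g2")
gripper_to(60); st()
move_linear([*p,60],vel=150)
goto([*p,300],R(a-90)); pic("side","1");pic("top","1"); st()
E
```

```text
False
down t 4.2 tcp [651.5 207.5  21.4] gap 60.0 F [-0.3  0.   0.6] j6 -6.2
g1 t 4.6 tcp [652.  207.6  22.4] gap 30.1 F [ 0.5 -1.  -1. ] j6 -6.2
down2 t 7.3 tcp [651.1 207.4  20.8] gap 60.3 F [ 0.4 -0.6 -0.3] j6 83.8
g2 t 7.7 tcp [652.1 207.7  22.5] gap 30.0 F [ 0.1 -0.3 -0.1] j6 83.8
 t 8.1 tcp [651.8 207.6  22. ] gap 59.6 F [ 0.1 -0.6 -0.2] j6 83.8
 t 9.6 tcp [650.6 207.3 295.7] gap 59.9 F [0.7 0.2 0.4] j6 83.8
```

View pics/side1.png

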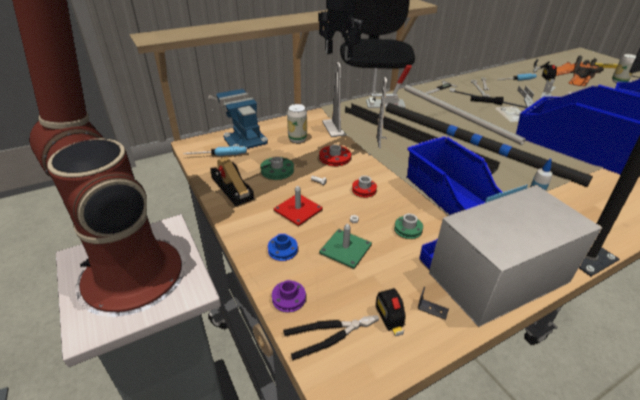

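View pics/top1.png

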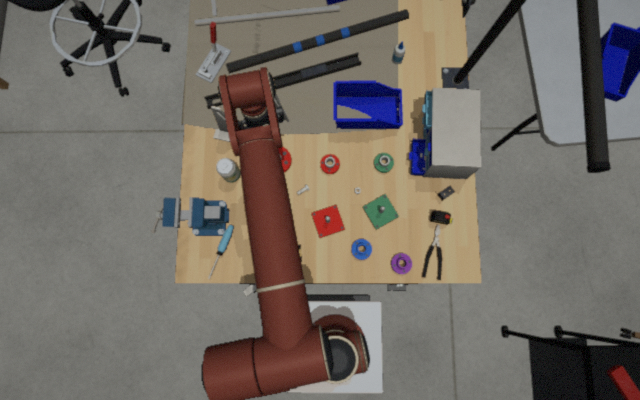

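```bash
python3 - <<'E'
from h import *
from vis import *
for n in("top","side"):
    cm=camera_model(n); print(n,project(cm,[650.6,207.3,296]),project(cm,[650.6,207.3,550]))
    f=np.load(f"pics/{n}1.npz")
    if n=="side": print(refine(f["p"],cm,"red_large").round(1)); cv2.imwrite("pics/c1.png",cv2.cvtColor(cv2.resize(f["p"][0:200,220:460],None,fx=3,fy=3,interpolation=2),cv2.COLOR_RGB2BGR))
print(current_ee_rot().round(3))
E
```

```text
top [265.34142893 133.24159847] [250.34514394  98.23116383]
side [338.1541948   66.90896956] [342.34096529 -37.33403756]
[650.3 205.7 101.8 122.3 654.4 205.6 129.7]
[[-0.006  0.953  0.303]
 [-0.001  0.303 -0.953]
 [-1.    -0.006 -0.001]]
```

View pics/c1.png

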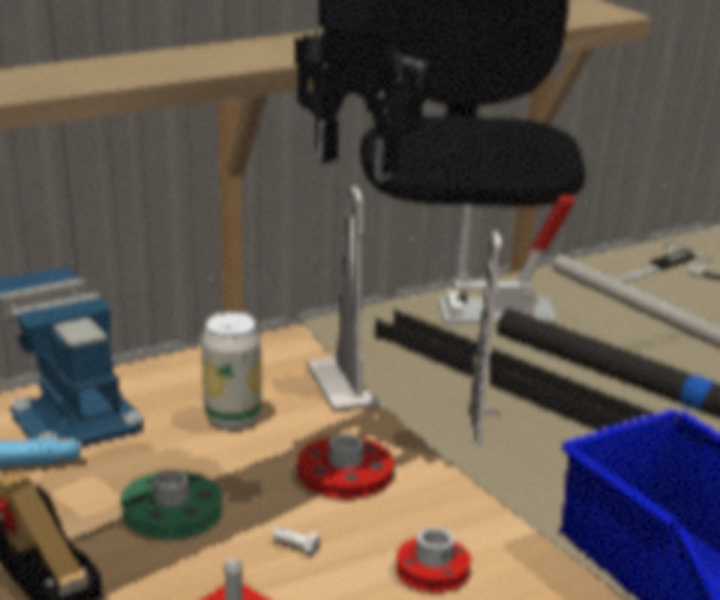

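The fingertips sit higher than the TCP reading suggests: they appear at about (339,57) against the predicted (338,67). The close also went through to 30 mm, so it missed the 36 mm hub. I'll feel for the flange under guard with the fingers at 50 mm.

```bash
python3 - <<'E'
from h import *
p=C["red_large"];a=rad(p)
gripper_to(50)
goto([*p,70],R(a-90)); move_linear([*p,24],vel=100,guard=15);pause(.2); st("down")
f=move_linear([*p,0],vel=25,guard=6); st(f"touch {f}"); 
pic("side","2")
E
python3 - <<'E'
import cv2
p=cv2.imread("pics/side2.png");cv2.imwrite("pics/c2.png",cv2.resize(p[80:220,250:430],None,fx=4,fy=4,interpolation=2))
E
```

```text
down t 11.5 tcp [652.5 207.7  25. ] gap 50.2 F [0.3 0.4 0.2] j6 83.8
touch False t 12.7 tcp [6.520e+02 2.077e+02 3.000e-01] gap 49.9 F [-0.5 -0.2 -0.3] j6 83.8
```

View pics/c2.png

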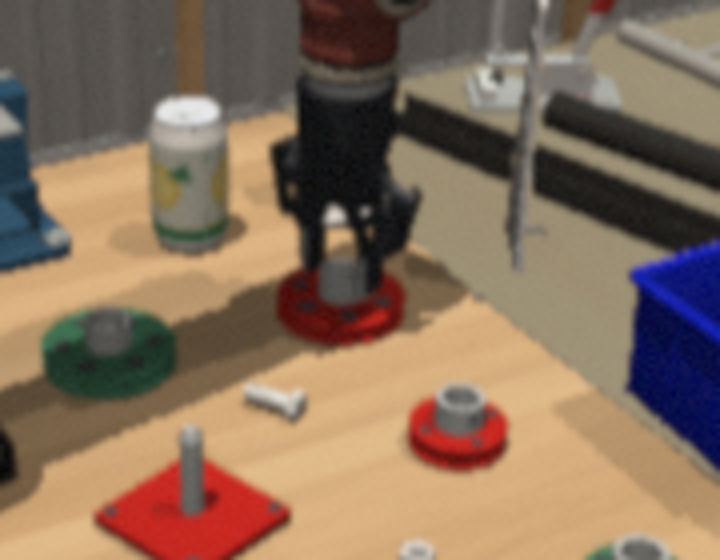

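```bash
python3 - <<'E'
from h import *
p=C["red_large"];a=rad(p)
f=move_linear([*p,-20],vel=25,guard=6); st(f"touch {f}"); pause(.2); st()
E
```

```text
touch True t 13.2 tcp [651.9 207.7 -10. ] gap 50.0 F [-0.8 -0.6  4.4] j6 83.8
 t 13.4 tcp [651.9 207.6 -10. ] gap 50.1 F [-1.4  0.1  5.1] j6 83.8
```

```bash
python3 - <<'E'
from h import *
p=C["red_large"];a=rad(p)
move_linear([*p,-5],vel=50); gripper_to(25,effort=25); pause(.1); st("g2")
gripper_to(60); move_linear([*p,30],vel=120)
goto([*p,30],R(a)); move_linear([*p,-5],vel=100,guard=15); st("down")
gripper_to(25,effort=25); pause(.1); st("g1")
E
```

```text
g2 t 14.0 tcp [651.5 207.4  -5.3] gap 35.9 F [-0.6 -1.3  1. ] j6 83.8
down t 16.7 tcp [650.9 207.4  -6.5] gap 59.9 F [ 0.5  0.5 -0.3] j6 -6.2
g1 t 17.2 tcp [652.8 207.9  -3.8] gap 35.8 F [1.1 0.7 2.6] j6 -6.2
```

```bash
python3 - <<'E'
from h import *
p=C["red_large"];s=C["red_spindle"]
gripper_to(25,effort=60); move_linear([*p,120],vel=150); st("lift")
move_linear([*s,120],R(rad(s)),vel=250); pause(.3); st("over")
pic("side","3");pic("top","3")
E
python3 - <<'E'
import cv2
p=cv2.imread("pics/side3.png");cv2.imwrite("pics/c3.png",cv2.resize(p[120:260,220:400],None,fx=4,fy=4,interpolation=2))
E
```

```text
lift t 18.4 tcp [650.5 207.3 118. ] gap 34.3 F [ 0.5  0.1 -3.7] j6 -6.2
over t 20.0 tcp [427.8  24.3 119.9] gap 34.2 F [ 0.3 -0.4 -3.5] j6 -10.0
```

View pics/c3.png

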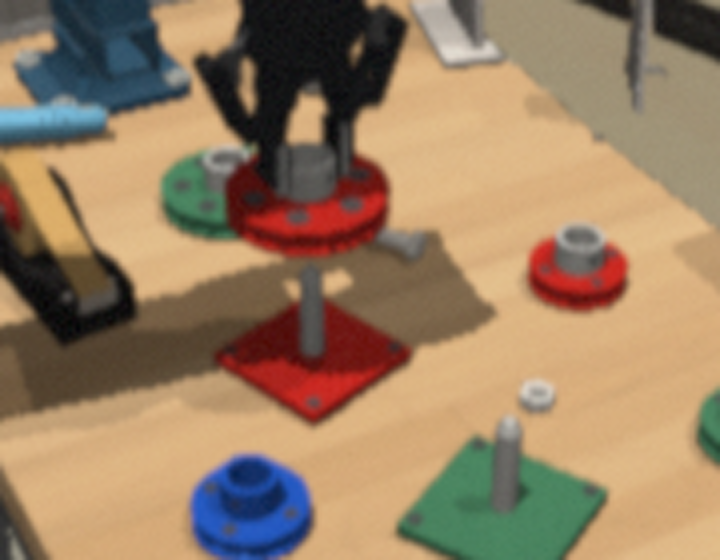

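```bash
python3 - <<'E'
from h import *
s=C["red_spindle"]
f=move_linear([*s,65],vel=50,guard=6); st(f"mid {f}")
if not f:
    f=move_linear([*s,0],vel=40,guard=6); st(f"bottom {f}")
pic("side","4")
E
python3 - <<'E'
import cv2
p=cv2.imread("pics/side4.png");cv2.imwrite("pics/c4.png",cv2.resize(p[140:260,220:380],None,fx=4,fy=4,interpolation=2))
E
```

```text
mid False t 21.3 tcp [428.   24.   65.5] gap 34.2 F [ 0.1 -0.  -3.7] j6 -10.0
bottom True t 22.6 tcp [427.3  24.    8.3] gap 34.4 F [-1.6 -0.   4.5] j6 -10.0
```

View pics/c4.png

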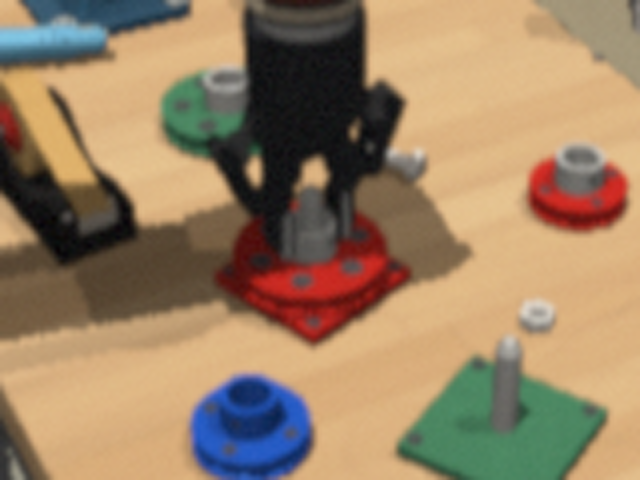

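```bash
cat >> h.py <<'E'
ZG=-5
def grab(name):
    p=C[name];a=rad(p)
    goto([*p,60],R(a-90)); move_linear([*p,ZG],vel=100,guard=12)
    gripper_to(25,effort=25); st("gA"); gripper_to(60); move_linear([*p,25],vel=150)
    goto([*p,25],R(a)); move_linear([*p,ZG],vel=100,guard=12)
    gripper_to(25,effort=25); st("gB"); gripper_to(25,effort=60)
    move_linear([*p,140],vel=200); st("lift")
def release():
    gripper_to(60); t=current_tcp_pos(); move_linear([t[0],t[1],150],vel=150); st("released")
E
python3 - <<'E'
from h import *
release()
p=C["green_large"]; goto([*p,140],R(rad(p)-90))
grab("green_large")
s=C["green_spindle"]; move_linear([*s,140],R(rad(s)),vel=300); pause(.2); st("over"); pic("side","5")
E
python3 - <<'E'
import cv2
p=cv2.imread("pics/side5.png");cv2.imwrite("pics/c5.png",cv2.resize(p[140:280,240:440],None,fx=4,fy=4,interpolation=2))
E
```

```text
released t 24.1 tcp [424.5  24.4 148.7] gap 60.0 F [ 0.1  0.7 -0.5] j6 -10.0
gA t 27.1 tcp [458.6 227.8  -3.9] gap 33.9 F [-1.7  0.9  4.3] j6 81.7
gB t 30.0 tcp [459.  227.7  -3.8] gap 34.1 F [0.8 0.4 2. ] j6 -8.3
lift t 31.1 tcp [456.2 226.8 137.6] gap 33.0 F [-0.5  0.7 -3.9] j6 -8.3
over t 32.8 tcp [ 461.7 -163.1  140. ] gap 33.0 F [ 0.5  0.4 -3.8] j6 -8.7
```

View pics/c5.png

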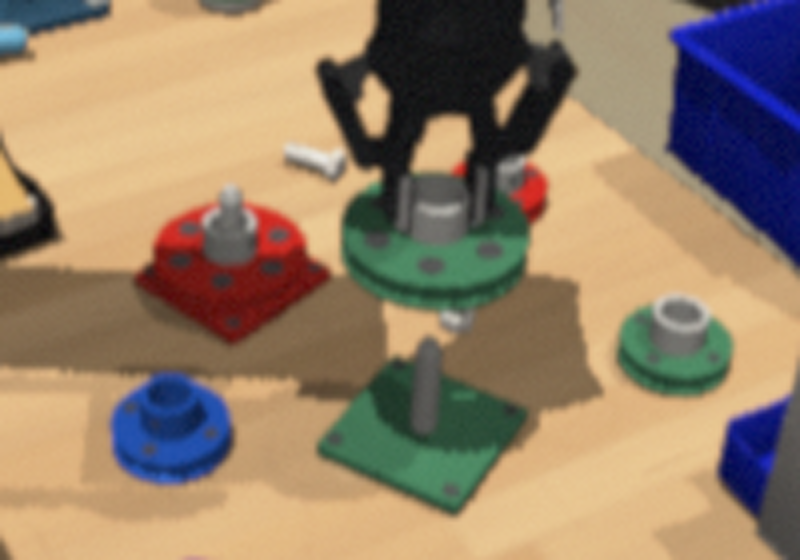

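The red_large pulley sits flat on its base, crop (230,255). The green pulley is in line with its post's extension, near crop x 435. Lowering.

```bash
python3 - <<'E'
from h import *
s=C["green_spindle"]
f=move_linear([*s,65],vel=70,guard=6); st(f"mid {f}")
if not f:
    f=move_linear([*s,0],vel=40,guard=6); st(f"bottom {f}")
    if 4<current_tcp_pos()[2]<12:
        release()
        p=C["red_small"]; goto([*p,140],R(rad(p)-90))
        grab("red_small")
        s=C["red_spindle"]; move_linear([*s,140],R(rad(s)),vel=250); pause(.2); st("over")
pic("side","6")
E
python3 - <<'E'
import cv2
p=cv2.imread("pics/side6.png");cv2.imwrite("pics/c6.png",cv2.resize(p[120:280,240:440],None,fx=3.7,fy=3.7,interpolation=2))
E
```

```text
mid False t 34.1 tcp [ 462.1 -164.3   65.7] gap 33.3 F [-0.1  0.5 -3.4] j6 -8.7
bottom True t 35.3 tcp [ 461.3 -163.9    8.4] gap 33.3 F [-1.6  1.1  4.8] j6 -8.7
released t 36.8 tcp [ 458.6 -162.4  148.7] gap 59.9 F [ 0.7 -0.3 -0.7] j6 -8.7
gA t 39.8 tcp [636.6  15.2  -3.7] gap 34.6 F [-0.3 -0.2  4.7] j6 83.3
gB t 42.7 tcp [636.5  15.2  -4. ] gap 34.7 F [0.7 0.4 2.3] j6 -6.7
lift t 43.8 tcp [634.1  15.4 137.6] gap 33.2 F [-0.3  1.  -2.5] j6 -6.7
over t 45.0 tcp [428.2  23.9 140. ] gap 33.7 F [-0.1  0.4 -1.8] j6 -10.0
```

View pics/c6.png

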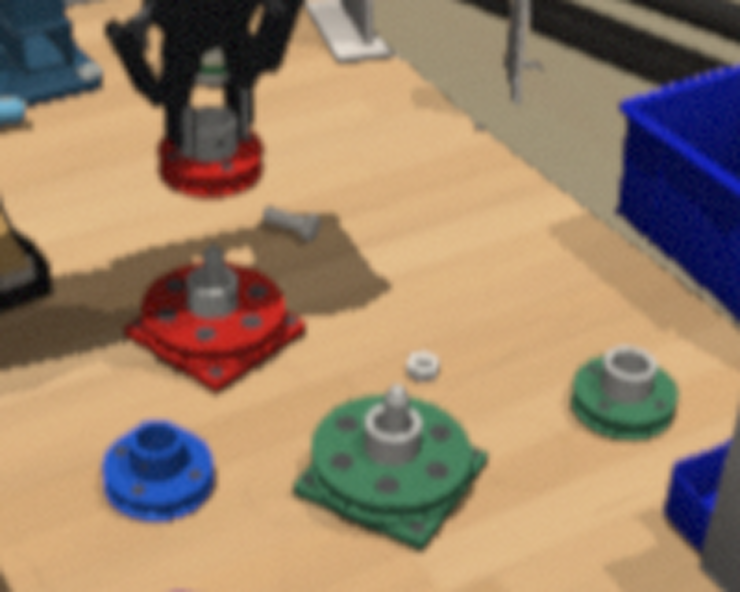

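```bash
python3 - <<'E'
from h import *
s=C["red_spindle"]
f=move_linear([*s,80],vel=70,guard=6); st(f"mid {f}")
f=move_linear([*s,40],vel=30,guard=6); st(f"bottom {f}")
if 44<current_tcp_pos()[2]<52:
        release()
        p=C["green_small"]; goto([*p,140],R(rad(p)-90))
        grab("green_small")
        s=C["green_spindle"]; move_linear([*s,140],R(rad(s)),vel=250); pause(.2); st("over")
pic("side","7")
E
python3 - <<'E'
import cv2
p=cv2.imread("pics/side7.png");cv2.imwrite("pics/c7.png",cv2.resize(p[120:280,240:440],None,fx=3.7,fy=3.7,interpolation=2))
E
```

```text
mid False t 46.0 tcp [428.1  23.9  80.6] gap 33.7 F [ 0.7  0.6 -2.1] j6 -10.0
bottom True t 47.0 tcp [427.4  24.   48.2] gap 33.5 F [-0.3  0.6  4.7] j6 -10.0
released t 48.2 tcp [425.3  24.3 148.9] gap 59.9 F [ 0.4 -0.  -0.8] j6 -10.0
gA t 51.2 tcp [ 641.  -180.3   -3.6] gap 35.2 F [0.2 0.2 4.2] j6 83.6
gB t 54.1 tcp [ 640.7 -180.3   -4.1] gap 35.3 F [ 0.6 -0.   1.3] j6 -6.4
lift t 55.2 tcp [ 638.6 -179.5  137.6] gap 34.0 F [ 0.4  0.8 -2.1] j6 -6.4
over t 56.3 tcp [ 462.4 -164.1  140. ] gap 33.9 F [ 0.5  0.3 -2.2] j6 -8.7
```

View pics/c7.png

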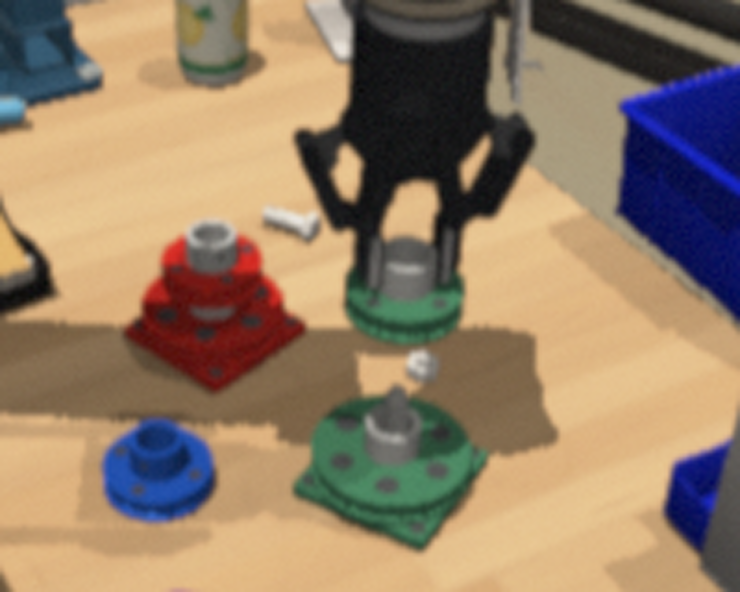

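The red stack is complete, crop (212,290). Now the green top pulley.

```bash
python3 - <<'E'
from h import *
s=C["green_spindle"]
f=move_linear([*s,80],vel=70,guard=6); st(f"mid {f}")
f=move_linear([*s,40],vel=30,guard=6); st(f"bottom {f}")
if 44<current_tcp_pos()[2]<52:
    release(); goto([300,350,250],R(50)); pause(.5); st()
pic("side","8"); pic("top","8")
E
python3 - <<'E'
import cv2,numpy as np
p=cv2.imread("pics/side8.png");q=cv2.imread("pics/top8.png")
a=cv2.resize(p[120:280,240:440],(500,400),interpolation=2);b=cv2.resize(q[140:260,200:440],(800,400)[0:2],interpolation=2)
cv2.imwrite("pics/c8.png",a);cv2.imwrite("pics/d8.png",b)
E
```

```text
mid False t 57.4 tcp [ 462.1 -164.2   80.6] gap 33.9 F [-0.1  0.3 -2. ] j6 -8.7
bottom True t 58.4 tcp [ 461.4 -163.9   48.1] gap 33.7 F [-0.4  0.6  4.9] j6 -8.7
released t 59.6 tcp [ 459.3 -162.8  148.8] gap 60.3 F [ 0.1  0.8 -0.4] j6 -8.7
 t 62.0 tcp [300.1 349.9 250. ] gap 60.1 F [-0.8  0.1 -0.3] j6 -9.9
```

View pics/c8.png

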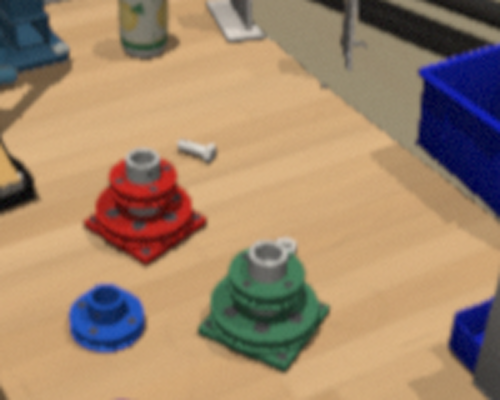

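View pics/d8.png

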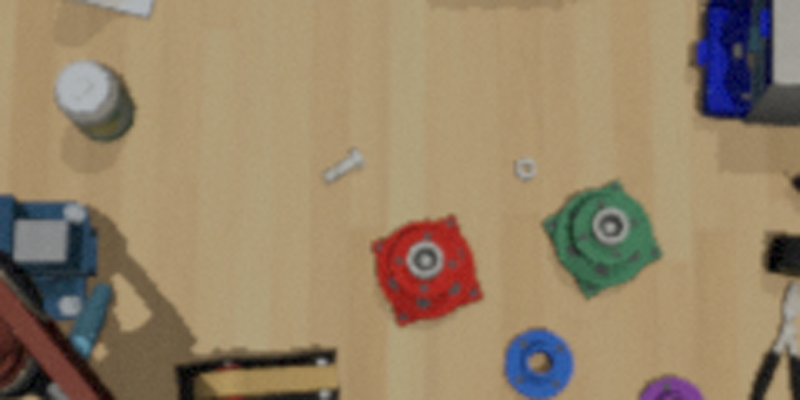

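Both stacks are up and level, with the post tips visible inside the bores. One depth and bystander check before handing in.

```bash
python3 - <<'E'
from rig import *
from vis import *
from h import C
for n in("side","top"):
  cm=camera_model(n);f=np.load(f"pics/{n}8.npz")
  v,u=np.nonzero(f["d"]>0);P=np.array(cm["eye"])+rays(cm,np.c_[u,v])*f["d"][v,u][:,None]
  for s in("red_spindle","green_spindle"):
    r=np.hypot(*(P[:,:2]-C[s]).T)
    for lo,hi,e in((13,18,92),(24,33,70),(42,49,30)):
      z=P[(r>lo)&(r<hi)&(abs(P[:,2]-e)<12),2];print(n,s,e,np.median(z).round(1),len(z))
    t=(r<22)&(P[:,2]>85);print("  hub top centre",P[t,:2].mean(0).round(1),t.sum())
a=cv2.imread("pics/top0.png").astype(int);b=cv2.imread("pics/top8.png").astype(int)
for k,(u,v) in dict(nut=(358,190),bolt=(303,189),can=(228,170),tape=(440,216)).items(): print(k,abs(a-b)[v-8:v+9,u-8:u+9].mean().round(1))
finish_job()
E
```

```text
side red_spindle 92 89.7 66
side red_spindle 70 69.8 135
side red_spindle 30 29.9 145
  hub top centre [424.8  23.1] 92
side green_spindle 92 90.2 102
side green_spindle 70 69.9 178
side green_spindle 30 29.6 204
  hub top centre [ 458.2 -165.1] 117
top red_spindle 92 90.6 45
top red_spindle 70 69.0 144
top red_spindle 30 29.6 161
  hub top centre [427.2  24.1] 44
top green_spindle 92 91.9 37
top green_spindle 70 69.5 140
top green_spindle 30 29.2 150
  hub top centre [ 460.5 -163.4] 45
nut 2.5
bolt 2.4
can 2.5
tape 3.9
the job is handed in; nothing more can be done
```

All four pulleys are on their spindles, larger at the bottom and smaller on top on each. I handed the job in after about 62 s on the robot's clock.

- **First grasp missed:** the fingertips sat about 20 to 28 mm higher than the stated TCP, so the first close went through at 30 mm without catching the hub. I found the right height by lowering under guard until the fingers touched the flange. After that, every close stopped near the hub's 36 mm width (33.9 to 35.9 mm).
- **Placing:** I gripped each hub in two crossed directions to centre it. All four went over the post under guard and stopped only at the expected seating height.
- **Heights (both views):** flange tops read 29 to 30 mm and 69 to 70 mm, against 30 and 70 expected. Hub tops read 90 to 92 mm, against 92.
- **Centring:** hub centres were 0.4 to 1.3 mm from the post axis in the top view and about 3 to 3.5 mm in the side view. The two views disagree by about 2.5 mm. Both readings are inside the 9 mm limit.
- **Bystanders:** the top picture around the nut, bolt, can and tape measure hardly changed from the start, so none appears to have moved. I judged level by eye in the pictures and did not measure tilt.

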